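Switch the bench extraction to the yellow port

ROBOT

A 6-joint arm with a two-finger parallel gripper is mounted at the origin on the work surface. World frame = base frame: x ahead of the robot, y to its left, z up, the work surface at z = 0. Lengths are in mm, angles in rad, forces in N, time in s.
With the tool pointing down it reaches from about 400 to 925 mm from the base axis. Payload 12.5 kg.
Tool frame: the origin (TCP) lies on the mounting face of the last link; the fingertips stand 190 mm ahead of it and the grasp point (between the pads) lies 171 mm ahead of it; z points along the fingers, y is the line along which they close (so a half turn about z gives the same grasp; the last joint's range is limited). The gripper opens to 95 mm and grips with 3 to 60 N. Pads are 20 mm wide; open, the fingers measure 119 mm over their backs; the gripper's body (75 mm by 180 mm) begins 59 mm behind the grasp point.
Start: joints at [1, 0.491, 1.559, -0, 1.092, -0.106], TCP at [280.13, 558.706, 404.761] pointing down, gripper open.
Joint ranges: [-3.1, 3.1], [-0.84, 2.19], [0.05, 2.79], [-1.13, 4.28], [0.06, 2.93], [-2.69, 2.69]. Speed limits (rad/s): [2.22, 2.22, 2.79, 3.14, 3.14, 3.14].

INTERFACE

Orientations are given as a unit quaternion [w, x, y, z].
In Python, from rig import env gives the robot as it stands.
- The arm moves only by the shell command python3 -m handwheel 'ROWS'. ROWS is JSON, a list that holds one entry, the list of rows, each a list of 5 numbers: the gripper command: -1 is shut, 1 is fully open, values between are in proportion, then the shift along the tool's x, y, z in cm, then the turn about the tool's z in degrees. In form: [[[hand, tx, ty, tz, twist], ...]]. A call has exactly 5 rows; each row is the pose to reach, as a shift and turn from the pose commanded when the call began, along the tool's axes at that moment; what a row does not reach only later rows make up. A row lasts 1/12 s, in which the tool goes at most 41.7 mm and 7.16 degrees, less where a joint would pass 70% of its speed; a pose out of reach is approached as far as the arm can. A call with a gripper value outside its range is refused whole. The fingers move at their own pace and stop on an object; the grip force is fixed at half the most. Time passes only in rows, so rows that repeat a pose let the fingers close, or fill a call up. It gives the time, the measured TCP pose, the force, the opening and the grip force at its end, in the units of the state.
- env.read_state(): the state, without advancing time (a new reading comes with each control period).
- env.read_camera(name): name is "side" or "top"; returns the picture (420x560x3 uint8, red, green, blue); there is no depth.
- env.camera_model(name): a dict with "K" (3x3 intrinsics, pixels), "T" (4x4, takes a point from camera to world coordinates). Camera axes: x right, y up, looking along -z (the intrinsics and any distortion apply to the point x, -y, -z); pixel columns grow to the right and rows downward; lengths in mm; the calibration is good to about 2 mm. A picture is of the moment at which its call begins. camera_model takes no time and is no camera call.
- env.finish_job(): hands the job in; it is judged then, once.
Trained networks look in the newest picture that a camera, given by its name, has taken for a name from the list of things; names that differ only in an ending like _2 or _b are one class to them, and where a whole thing is asked for, a point or a joint stands for the part that bears it (a point fixed in the world has none). Each returns a list of dicts, best first, with "confidence" (0 to 1); they miss things now and then, are a little off and sometimes report something else, mostly with a low value. They report only what shows in the picture. A call takes as long as a camera call.
- env.recognise(camera, target): "position" ([x, y, z] in mm, in world coordinates, good to about 4 mm: the middle of the surface that is visible of it).
- env.landmark_of(camera, target): "position" ([x, y, z] in mm, in world coordinates, good to about 4 mm: a listed point, or the origin of a listed thing).
The state is a dict: "time_s": time; "qpos": joint angles; "qd": joint speeds; "tau": joint torques, N m; "tool_pos": TCP position; "tool_rot": TCP orientation; "ft_force": force on the tool from outside, world axes, zero at the start; "wrist_torque": the same for the moment, N m; "grip_width": opening from 0.0 (shut) to 1.0 (fully open); "finger_force": force on a finger pad.
Only numpy, scipy, OpenCV 4.12 (cv2) and the standard library are available. Lean on these libraries where they do the work, as an engineer would, in place of code of your own. Each camera call takes 0.05 s, during which the arm holds its last target. There are 200 camera calls.

TASK

Switch the bench's extraction over from the blue port to the yellow one: with the fingertips, push the yellow shutter fully open by its upturned lip, and only then push the blue shutter fully shut, so that the fan is never starved of air (leave the blue one as it is until the yellow one is fully open). Only push: do not pinch the lips, and do not lift or move anything else. Leave the red shutter as it stands and the loose wax, tin, pot, casting and tools where they are, and finish with the hand clear.

Things in the scene. Friction and masses are not known exactly. Their poses are not given: they have to be found in the camera images.
- yellow_shutter (a joint): slide of the yellow port's shutter in m: 0 = fully shut (hole covered), 0.070 = fully open, end stops at both. It stays where it is left; sliding takes about 3 N plus 10 N per m/s. Starts shut or nearly (0 to 0.020).
- yellow_lip_near (a point): foot of the near face of the yellow shutter's upturned lip (8 mm thick, 92 mm wide, 36 mm tall), mid-width, 36 mm above the bench. This is the -x face, the one to push to open. x: opening direction (roughly away from the robot), y: lip's width, z up. Plate top 36, rails' top 40, lip top 72 mm above the bench
- yellow_lip_far (a point): foot of the far face of the yellow shutter's upturned lip (8 mm thick, 92 mm wide, 36 mm tall), mid-width, 36 mm above the bench. This is the +x face, the one to push to shut. x: opening direction (roughly away from the robot), y: lip's width, z up. Plate top 36, rails' top 40, lip top 72 mm above the bench
- blue_shutter (a joint): slide of the blue port's shutter in m: 0 = fully shut (hole covered), 0.070 = fully open, end stops at both. It stays where it is left; sliding takes about 3 N plus 10 N per m/s. Starts mostly open (0.048 to 0.070).
- blue_lip_near (a point): foot of the near face of the blue shutter's upturned lip (8 mm thick, 92 mm wide, 36 mm tall), mid-width, 36 mm above the bench. This is the -x face, the one to push to open. x: opening direction (roughly away from the robot), y: lip's width, z up. Plate top 36, rails' top 40, lip top 72 mm above the bench
- blue_lip_far (a point): foot of the far face of the blue shutter's upturned lip (8 mm thick, 92 mm wide, 36 mm tall), mid-width, 36 mm above the bench. This is the +x face, the one to push to shut. x: opening direction (roughly away from the robot), y: lip's width, z up. Plate top 36, rails' top 40, lip top 72 mm above the bench
- red_shutter (a joint): slide of the red port's shutter in m: 0 = fully shut (hole covered), 0.070 = fully open, end stops at both. It stays where it is left; sliding takes about 3 N plus 10 N per m/s. Starts anywhere and is to be left there.
- red_lip_near (a point): foot of the near face of the red shutter's upturned lip (8 mm thick, 92 mm wide, 36 mm tall), mid-width, 36 mm above the bench. This is the -x face, the one to push to open. x: opening direction (roughly away from the robot), y: lip's width, z up. Plate top 36, rails' top 40, lip top 72 mm above the bench
- yellow_port: fixed grey metal port, 190 (x) x 115 (y) mm, rails 40 mm tall and lip painted yellow; its 64 mm grilled hole, centred at local x -0.040, is covered by a bright steel plate sliding along x. Origin: centre of underside, on the bench; x is the opening direction. Lip's mid-plane at local x -0.078 shut, -0.008 open. Ports stand about 240 mm apart in any order, each turned up to 0.2 rad
- blue_port: fixed grey metal port, 190 (x) x 115 (y) mm, rails 40 mm tall and lip painted blue; its 64 mm grilled hole, centred at local x -0.040, is covered by a bright steel plate sliding along x. Origin: centre of underside, on the bench; x is the opening direction. Lip's mid-plane at local x -0.078 shut, -0.008 open. Ports stand about 240 mm apart in any order, each turned up to 0.2 rad
- red_port: fixed grey metal port, 190 (x) x 115 (y) mm, rails 40 mm tall and lip painted red; its 64 mm grilled hole, centred at local x -0.040, is covered by a bright steel plate sliding along x. Origin: centre of underside, on the bench; x is the opening direction. Lip's mid-plane at local x -0.078 shut, -0.008 open. Ports stand about 240 mm apart in any order, each turned up to 0.2 rad
- wax_bar_a: loose dark green wax bar 30 x 90 x 22 mm, lying just in front of the yellow port; origin centre of underside
- wax_bar_b: loose dark green wax bar 30 x 90 x 22 mm, lying just in front of the red port; origin centre of underside
- tin: loose tin, 64 mm diameter, 75 mm tall, standing beyond the yellow port; origin centre of underside
- casting: loose small brass-coloured casting, 52 mm diameter, 72 mm tall, standing beyond the blue port; origin centre of underside
- brush: loose brush, 160 mm long along its x, lying beyond the red port
- cup: loose dark steel pot, 90 mm diameter plus two side handles, 75 mm tall, at the left; origin centre of underside
- screwdriver: loose screwdriver, 180 mm long along its x, lying at the right

How it is judged:
By the outcome, as a careful person would: the job done as asked, in the order asked, and still so for the second after the job is handed in, with the robot touching nothing.
It also fails if it takes over 43 s, if anything falls off the work surface, if the arm or the gripper's body presses on something with over 40 N, if the wrist force passes 120 N, or if a joint passes its speed limit or range.

## Working session

There is one attempt and no reset: what is moved stays moved. The work goes in short steps, Python scripts to look and compute and a shell command to move; the robot and the scene stay as the last step left them, time stands still between calls to the robot, and variables do not carry over. Pictures are saved under pics/ and viewed, at most 10 in all, crops included, and the job is handed in when it is done.

```bash
mkdir -p pics; cat > h.py <<'E'
from rig import env
import cv2,numpy as np
def shot(c,n):
    cv2.imwrite(f'pics/{n}.png',env.read_camera(c)[:,:,::-1])
def px(c,p):
    m=env.camera_model(c);T=np.array(m['T']);q=T[:3,:3].T@(np.array(p,float)-T[:3,3]);q=q*[1,-1,-1];u=np.array(m['K'])@q;return (u[:2]/u[2]).round(0)
E
python3 - <<'E'
from h import *
for c in ['top','side']:
    shot(c,c+'0')
    for t in ['yellow_lip_near','yellow_lip_far','blue_lip_far','blue_lip_near','red_lip_near','yellow_port','blue_port','red_port','tin','casting','cup','wax_bar_a']:
        for d in env.landmark_of(c,t)[:2]:
            if d['confidence']>.3: print(c,t,np.round(d['position']),round(d['confidence'],2),px(c,d['position']))
s=env.read_state();print(s['time_s'],s['tool_pos'],s['tool_rot'],s['ft_force'])
E
```

```text
top yellow_lip_near [445. 221.  38.] 0.97 [202. 244.]
top yellow_lip_far [457. 224.  35.] 0.65 [201. 240.]
top blue_lip_far [526. -17.  38.] 0.85 [286. 213.]
top blue_lip_near [518. -18.  40.] 0.78 [286. 216.]
top blue_lip_near [674. 243.  -6.] 0.73 [198. 168.]
top red_lip_near [ 528. -238.   36.] 0.57 [364. 211.]
top yellow_port [525. 231.   3.] 0.68 [201. 217.]
top blue_port [539. -13.  -2.] 0.95 [284. 210.]
top red_port [ 578. -239.   -3.] 0.69 [361. 196.]
top tin [676. 246.  -4.] 0.61 [197. 167.]
top casting [685. -28.   2.] 0.63 [289. 161.]
top cup [427. 436.  -4.] 0.83 [131. 252.]
top wax_bar_a [ 436. -234.   -4.] 0.74 [362. 244.]
top wax_bar_a [368. 234.   2.] 0.65 [200. 271.]
side yellow_lip_near [446. 218.  38.] 0.84 [244. 163.]
side yellow_lip_far [452. 219.  38.] 0.95 [246. 163.]
side blue_lip_far [528. -16.  40.] 0.78 [277. 213.]
side blue_lip_far [452. 222.  38.] 0.64 [246. 162.]
side blue_lip_near [520. -15.  38.] 0.89 [274. 214.]
side red_lip_near [ 527. -236.   38.] 0.81 [286. 273.]
side yellow_port [518. 229.  -3.] 0.87 [265. 167.]
side blue_port [541. -15.  -2.] 0.65 [281. 220.]
side blue_port [ 524. -239.   36.] 0.57 [286. 274.]
side red_port [ 576. -248.    2.] 0.57 [304. 281.]
side tin [673. 242.   1.] 0.88 [308. 158.]
side casting [680. -29.  -1.] 0.51 [324. 218.]
side cup [426. 439.  -0.] 0.76 [234. 129.]
side cup [ 526. -239.   38.] 0.39 [286. 274.]
side wax_bar_a [369. 234.   3.] 0.76 [223. 170.]
1.3 [280.14057106 558.7164483  404.73704338] [2.47778379e-05 2.30319969e-01 9.73114952e-01 3.07304321e-05] [-0.40016913  0.47541267 -0.68979421]
```

```bash
python3 -c "
import cv2,numpy as np
a=cv2.imread('pics/top0.png');print(a.shape)
cv2.imwrite('pics/top0b.png',cv2.resize(a,(800,600)))"
```

```text
(420, 560, 3)
```

View pics/top0.png

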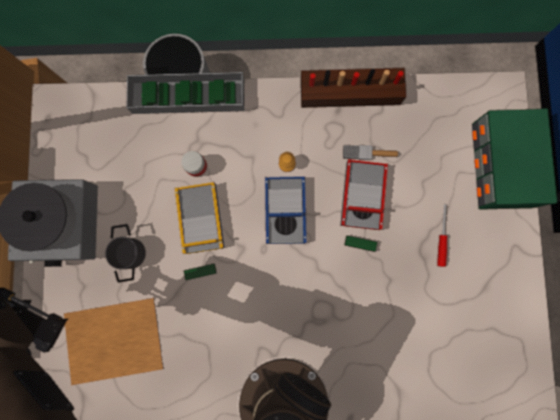

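View pics/side0.png

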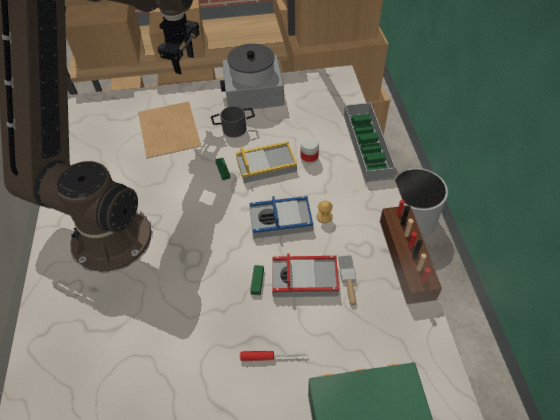

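The pictures show yellow (left, about 200,217 in top) nearly shut, blue (middle, 285,210) mostly open and red at right. The networks' positions match. The wax bar lies in front of yellow, the tin beyond it and the casting beyond blue.

```bash
cat >> h.py <<'E'
from scipy.spatial.transform import Rotation as R
def go(x,y,z,yaw=None):
    "tool-axis shift (cm) and twist (deg) to TCP x,y,z with tool x along yaw+180deg"
    s=env.read_state();w,a,b,c=s['tool_rot'];M=R.from_quat([a,b,c,w]).as_matrix()
    d=M.T@(np.array([x,y,z])-s['tool_pos'])/10
    cur=np.degrees(np.arctan2(M[1,0],M[0,0]))
    tw=0 if yaw is None else -((yaw+180-cur+180)%360-180)
    print('t',round(s['time_s'],2),'pos',np.round(s['tool_pos'],1),'F',np.round(s['ft_force'],1),'shift',np.round(d,2),'twist',round(tw,1),'w',s['grip_width'])
E
cat > ang.py <<'E'
from h import *
m=env.camera_model('top');K=np.array(m['K']);T=np.array(m['T'])
im=cv2.imread('pics/top0.png');hsv=cv2.cvtColor(im,cv2.COLOR_BGR2HSV)
def w(u,v,z):
    r=np.linalg.inv(K)@[u,v,1];r=T[:3,:3]@(r*[1,-1,-1]);return T[:3,3]+r*(z-T[2,3])/r[2]
for n,lo,hi,(u,v) in [('y',(20,120,90),(35,255,255),(201,217)),('b',(100,100,50),(130,255,255),(284,210))]:
    k=cv2.inRange(hsv,lo,hi);q=np.zeros_like(k);q[v-50:v+50,u-32:u+32]=255
    vs,us=np.nonzero(k&q);P=np.array([w(a,b,40)[:2] for a,b in zip(us,vs)],np.float32)
    print(n,len(P),cv2.minAreaRect(P))
E
python3 ang.py; python3 -c "
from h import *
go(412,215,405,7.5)"
```

```text
y 294 ((520.62744140625, 232.46392822265625), (186.20230102539062, 113.09085845947266), 7.315722942352295)
b 378 ((537.7002563476562, -15.676475524902344), (110.22087097167969, 185.6280517578125), 89.0566635131836)
t 1.3 pos [280.1 558.7 404.7] F [-0.4  0.5 -0.7] shift [-27.19 -24.81  -0.03] twist -34.1 w 0.9977209243274362
```

```bash
python3 -m handwheel '[[[-1,-2.7,-2.4,0,-6.5],[-1,-6,-5.4,0,-13],[-1,-9,-8,0,-20],[-1,-11.5,-10.2,0,-27],[-1,-13.5,-12,0,-34]]]'; python3 -c "
from h import *
go(412,215,405,7.5)"
```

```text
time_s: 1.72
tool_pos: [347.5, 388.7, 404.9]
tool_rot: [0.0, -0.067, 0.998, -0.0]
ft_force: [-0.2, 0.2, 0.2]
grip_width: 0.709
finger_force: 0.0
t 1.72 pos [347.5 388.7 404.9] F [-0.2  0.2  0.2] shift [-4.070e+00 -1.808e+01 -1.000e-02] twist 0.2 w 0.7093859093314385
```

```bash
python3 -m handwheel '[[[-1,-0.9,-4,0,0],[-1,-1.8,-8,0,0],[-1,-2.7,-12,0,0],[-1,-3.6,-15.5,0,0],[-1,-4.1,-18.1,0,0]]]'; python3 -m handwheel '[[[-1,0,0,3.5,0],[-1,0,0,7,0],[-1,0,0,9.5,0],[-1,0,0,9.5,0],[-1,0,0,9.5,0]]]'; python3 - <<'E'
from h import *
shot('side','a1')
a=cv2.imread('pics/a1.png')[100:240,170:350];cv2.imwrite('pics/a1c.png',cv2.resize(a,None,fx=4,fy=4,interpolation=2))
go(412,215,242,7.3)
E
```

```text
time_s: 2.13
tool_pos: [411.5, 214.3, 405.0]
tool_rot: [0.0, -0.064, 0.998, 0.0]
ft_force: [0.1, 0.8, -0.0]
grip_width: 0.355
finger_force: 0.0
time_s: 2.55
tool_pos: [411.1, 216.8, 309.6]
tool_rot: [-0.001, -0.064, 0.998, -0.0]
ft_force: [-0.9, 0.2, 0.6]
grip_width: 0.025
finger_force: 0.0
t 2.6 pos [411.3 216.9 310.6] F [-0.2 -0.6  0.4] shift [-0.05 -0.2   6.86] twist 0.1 w 0.013662520887426132
```

View pics/a1c.png

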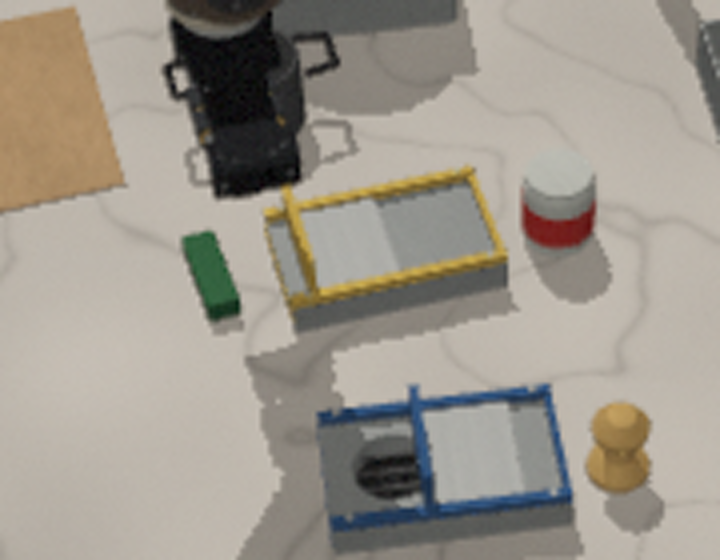

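The hand is over the gap between the wax bar and the yellow lip (crop 300,235), with the lip still ahead of it. I'll go down, then push forward slowly (−tool x).

```bash
python3 -m handwheel '[[[-1,0,0,2.5,0],[-1,0,0,5,0],[-1,0,0,7,0],[-1,0,0,7,0],[-1,0,0,7,0]]]'; python3 -m handwheel '[[[-1,-0.5,0,0,0],[-1,-1,0,0,0],[-1,-1.5,0,0,0],[-1,-2,0,0,0],[-1,-2.5,0,0,0]]]';python3 -m handwheel '[[[-1,-0.6,0,0,0],[-1,-1.2,0,0,0],[-1,-1.8,0,0,0],[-1,-2.4,0,0,0],[-1,-3,0,0,0]]]'
```

```text
time_s: 3.02
tool_pos: [411.3, 217.0, 240.8]
tool_rot: [0.0, -0.064, 0.998, 0.0]
ft_force: [0.4, -1.1, -0.3]
grip_width: 0.007
finger_force: 0.0
time_s: 3.43
tool_pos: [436.1, 220.0, 240.3]
tool_rot: [0.0, -0.064, 0.998, 0.0]
ft_force: [-3.6, -0.1, 2.9]
grip_width: 0.001
finger_force: 1.8
time_s: 3.85
tool_pos: [466.0, 223.8, 239.7]
tool_rot: [-0.0, -0.064, 0.998, -0.0]
ft_force: [-2.6, -0.2, 3.7]
grip_width: 0.001
finger_force: 1.8
```

```bash
python3 -m handwheel '[[[-1,-0.6,0,0,0],[-1,-1.2,0,0,0],[-1,-1.8,0,0,0],[-1,-2.3,0,0,0],[-1,-2.7,0,0,0]]]';python3 -m handwheel '[[[-1,-0.2,0,0,0],[-1,-0.4,0,0,0],[-1,-0.6,0,0,0],[-1,-0.6,0,0,0],[-1,-0.6,0,0,0]]]'
```

```text
time_s: 4.27
tool_pos: [492.8, 227.3, 239.7]
tool_rot: [0.0, -0.064, 0.998, 0.0]
ft_force: [-3.4, -0.4, 2.9]
grip_width: 0.002
finger_force: 1.7
time_s: 4.68
tool_pos: [498.4, 228.0, 239.7]
tool_rot: [0.0, -0.064, 0.998, 0.0]
ft_force: [-0.3, -0.3, 0.6]
grip_width: 0.001
finger_force: 0.1
```

```bash
python3 -m handwheel '[[[-1,-0.1,0,0,0],[-1,-0.2,0,0,0],[-1,-0.3,0,0,0],[-1,-0.3,0,0,0],[-1,-0.3,0,0,0]]]'; python3 -m handwheel '[[[-1,-0.1,0,0,0],[-1,-0.2,0,0,0],[-1,-0.3,0,0,0],[-1,-0.3,0,0,0],[-1,-0.3,0,0,0]]]'
```

```text
time_s: 5.1
tool_pos: [499.8, 228.2, 239.7]
tool_rot: [-0.002, -0.064, 0.998, -0.0]
ft_force: [-11.9, -0.4, 7.8]
grip_width: 0.008
finger_force: 6.1
time_s: 5.52
tool_pos: [501.0, 228.5, 239.7]
tool_rot: [-0.005, -0.064, 0.998, -0.001]
ft_force: [-25.2, -1.1, 18.5]
grip_width: 0.005
finger_force: 12.9
```

The force rose to 25 N at the expected position, so the yellow shutter is against its end stop. I'll back off, rise and check.

```bash
python3 -m handwheel '[[[-1,1,0,0,0],[-1,2,0,0,0],[-1,2.5,0,-2,0],[-1,2.5,0,-5.5,0],[-1,2.5,0,-9,0]]]'; python3 -m handwheel '[[[-1,0,0,0,0],[-1,0,0,0,0],[-1,0,0,0,0],[-1,0,0,0,0],[-1,0,0,0,0]]]'; python3 - <<'E'
from h import *
shot('side','a2')
a=cv2.imread('pics/a2.png')[100:240,170:350];cv2.imwrite('pics/a2c.png',cv2.resize(a,None,fx=4,fy=4,interpolation=2))
for t in ['yellow_lip_far','yellow_lip_near','blue_lip_far']: print([(np.round(d['position']),d['confidence']) for d in env.landmark_of('side',t)[:2]])
go(556,-15,330,-0.9)
E
```

```text
time_s: 5.93
tool_pos: [478.9, 225.4, 330.2]
tool_rot: [-0.001, -0.064, 0.998, -0.0]
ft_force: [-0.9, 0.2, -1.1]
grip_width: 0.003
finger_force: 0.0
time_s: 6.35
tool_pos: [479.2, 225.4, 328.5]
tool_rot: [-0.001, -0.064, 0.998, -0.0]
ft_force: [-0.0, 0.6, -0.1]
grip_width: 0.004
finger_force: 0.0
[(array([517., 232.,  37.]), 0.68), (array([538., -17.,  -2.]), 0.35)]
[]
[(array([526., -15.,  37.]), 0.95), (array([518., 228.,  -1.]), 0.57)]
t 6.55 pos [479.4 225.5 329.1] F [-0.2  1.  -0.1] shift [ -4.52 -24.84  -0.09] twist 8.3 w 0.0035859001280903824
```

View pics/a2c.png

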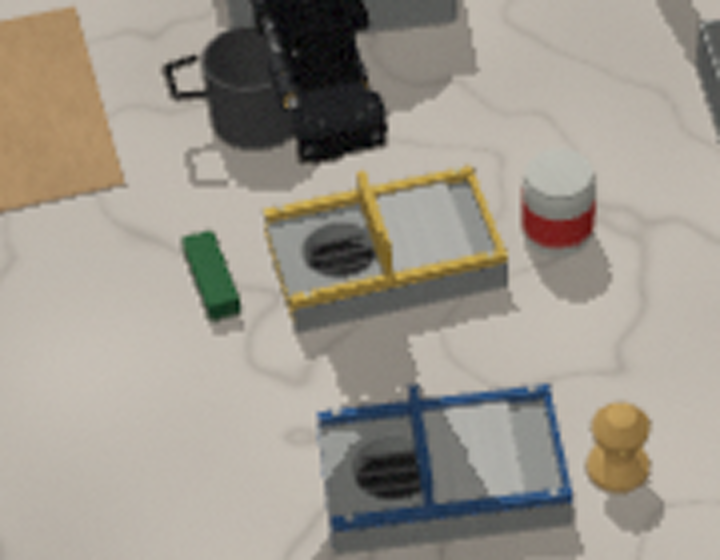

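Yellow is fully open: the hole is uncovered (crop 340,250) and the lip's far face is at x≈517 mm, against 517 expected. Now for blue.

```bash
python3 -m handwheel '[[[-1,-0.9,-4,0,3],[-1,-1.8,-8,0,6],[-1,-2.7,-12,0,8.3],[-1,-3.6,-16,0,8.3],[-1,-4.5,-20,0,8.3]]]'; python3 -m handwheel '[[[-1,0,-2.5,0,0],[-1,0,-4.2,0,0],[-1,0,-4.2,0,0],[-1,0,-4.2,0,0],[-1,0,-4.2,0,0]]]'; python3 -c "
from h import *
go(556,-15,240,-0.9)"
```

```text
time_s: 6.97
tool_pos: [550.0, 31.1, 329.5]
tool_rot: [-0.0, 0.008, 1.0, 0.0]
ft_force: [1.4, 0.2, 0.1]
grip_width: 0.012
finger_force: 0.0
time_s: 7.38
tool_pos: [548.9, -8.4, 329.6]
tool_rot: [-0.0, 0.008, 1.0, 0.0]
ft_force: [-0.2, 0.3, -0.4]
grip_width: 0.006
finger_force: 0.0
t 7.38 pos [548.9  -8.4 329.6] F [-0.2  0.3 -0.4] shift [-0.73 -0.65  8.96] twist -0.0 w 0.0064775919515017485
```

```bash
python3 -m handwheel '[[[-1,-0.7,-0.7,0,0],[-1,-0.8,-0.7,2.5,0],[-1,-0.8,-0.7,5.5,0],[-1,-0.8,-0.7,8,0],[-1,-0.8,-0.7,9,0]]]'; python3 -m handwheel '[[[-1,0.5,0,0,0],[-1,1,0,0,0],[-1,1.5,0,0,0],[-1,2,0,0,0],[-1,2.5,0,0,0]]]';python3 -m handwheel '[[[-1,0.6,0,0,0],[-1,1.2,0,0,0],[-1,1.8,0,0,0],[-1,2.4,0,0,0],[-1,3,0,0,0]]]'
```

```text
time_s: 7.8
tool_pos: [556.7, -15.4, 236.9]
tool_rot: [-0.002, 0.007, 1.0, 0.0]
ft_force: [-0.6, -0.8, 0.4]
grip_width: 0.005
finger_force: 0.0
time_s: 8.22
tool_pos: [531.7, -15.7, 241.1]
tool_rot: [0.002, 0.008, 1.0, -0.0]
ft_force: [4.1, 0.1, 1.4]
grip_width: 0.002
finger_force: 1.8
time_s: 8.63
tool_pos: [501.3, -15.3, 239.9]
tool_rot: [0.0, 0.008, 1.0, -0.0]
ft_force: [4.3, -0.8, 2.3]
grip_width: 0.006
finger_force: 1.9
```

Contact is good, and the stop is expected at a TCP x of about 475 mm.

```bash
python3 -m handwheel '[[[-1,0.6,0,0,0],[-1,1.2,0,0,0],[-1,1.7,0,0,0],[-1,2.1,0,0,0],[-1,2.4,0,0,0]]]';python3 -m handwheel '[[[-1,0.1,0,0,0],[-1,0.2,0,0,0],[-1,0.3,0,0,0],[-1,0.4,0,0,0],[-1,0.4,0,0,0]]]'
```

```text
time_s: 9.05
tool_pos: [477.3, -14.9, 239.7]
tool_rot: [-0.0, 0.008, 1.0, 0.0]
ft_force: [3.4, -2.4, 0.7]
grip_width: 0.004
finger_force: 1.7
time_s: 9.47
tool_pos: [475.7, -14.9, 239.8]
tool_rot: [0.004, 0.008, 1.0, -0.0]
ft_force: [16.9, 2.1, -9.8]
grip_width: 0.003
finger_force: 8.4
```

```bash
python3 -m handwheel '[[[-1,0.1,0,0,0],[-1,0.2,0,0,0],[-1,0.2,0,0,0],[-1,0.2,0,0,0],[-1,0.2,0,0,0]]]';python3 -m handwheel '[[[-1,-1,0,0,0],[-1,-2,0,0,0],[-1,-2.5,0,-3,0],[-1,-2.5,0,-7,0],[-1,-2.5,0,-11,0]]]'; python3 -m handwheel '[[[-1,0,0,-2,0],[-1,0,0,-4,0],[-1,0,0,-4,0],[-1,0,0,-4,0],[-1,0,0,-4,0]]]';python3 - <<'E'
from h import *
shot('side','a3')
a=cv2.imread('pics/a3.png')[100:310,170:370];cv2.imwrite('pics/a3c.png',cv2.resize(a,(570,600),interpolation=2))
for t in ['yellow_lip_far','blue_lip_far','red_lip_near']: print([(np.round(d['position']),d['confidence']) for d in env.landmark_of('side',t)[:2]])
print(env.read_state()['ft_force'])
E
```

```text
time_s: 9.88
tool_pos: [474.9, -14.8, 239.9]
tool_rot: [0.005, 0.008, 1.0, -0.0]
ft_force: [25.4, 5.4, -15.2]
grip_width: 0.004
finger_force: 12.6
time_s: 10.3
tool_pos: [496.7, -15.1, 350.1]
tool_rot: [-0.002, 0.008, 1.0, 0.0]
ft_force: [1.4, -0.4, -0.2]
grip_width: 0.007
finger_force: 0.0
time_s: 10.72
tool_pos: [496.5, -15.1, 388.7]
tool_rot: [-0.001, 0.008, 1.0, 0.0]
ft_force: [0.7, -0.6, -0.8]
grip_width: 0.005
finger_force: 0.0
[(array([518., 230.,  -4.]), 0.64), (array([516., 231.,  36.]), 0.58)]
[(array([464., -15.,  38.]), 0.76)]
[(array([ 526., -239.,   38.]), 0.95)]
[-0.49466296 -0.52180024 -0.4499821 ]
```

View pics/a3c.png

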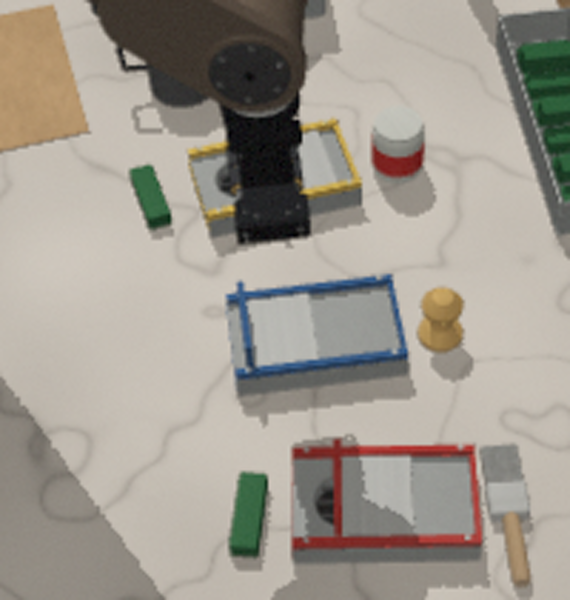

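The blue hole is covered, with the lip at (245,325) and its far face at x=464 mm, against 465 expected. Yellow is still open at 516 mm, red and the loose things are unmoved, and the hand is well above everything.

```bash
python3 -c "
from rig import env
print(env.finish_job())"
```

```text
the job is handed in; nothing more can be done
None
```

I pushed the yellow shutter fully open to its end stop, then the blue one fully shut to its stop; red and the loose items look unmoved, the hand is clear, and I handed the job in at about 11 s.

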